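# Pack the pharmacy order into its nests, cold tube last

### The arm

A 6-joint arm with a two-finger parallel gripper is mounted at the origin on the work surface. World frame = base frame: x ahead of the robot, y to its left, z up, the work surface at z = 0. Lengths are in m, angles in rad, forces in N, time in s.
With the tool pointing down it reaches from about 0.425 to 0.95 m from the base axis. Payload 3.5 kg.
Tool frame: the origin (TCP) lies midway between the tips of the shut fingers; the grasp point (between the pads) lies 19 mm behind it; z points along the fingers, y is the line along which they close (so a half turn about z gives the same grasp; the last joint's range is limited). The gripper opens to 85 mm and grips with 20 to 120 N. Pads are 22 mm wide; open, the fingers measure 114 mm over their backs; the gripper's body (76 mm by 85 mm) begins 54 mm behind the grasp point. The pads swing forward as they close: fully open they stand 13 mm farther back than shut.
Start: joints at [-1.474, 0.286, 1.577, -0, 1.279, -0.15], TCP at [0.165, -0.655, 0.231] pointing down, gripper open.
Joint ranges: [-2.77, 2.77], [-0.9, 2.22], [0.21, 2.48], [-1.53, 4.67], [0.24, 2.81], [-2.84, 2.84]. Speed limits (rad/s): [2.79, 2.79, 3.14, 3.14, 3.14, 3.14].

### API

Orientations are given as a unit quaternion [x, y, z, w].
In Python, from plant import ctrl gives the robot as it stands.
- The arm moves only by the tool send_rows, never from a script. Its argument "series" is a list that holds one entry, the list of rows, each a list of 7 numbers: the shift along the tool's x, y, z in cm, then the turn, a rotation vector about the tool's x, y, z in rad, then the opening, from -1 (shut) to 1 (fully open). In form: [[[x, y, z, rx, ry, rz, jaw], ...]]. A call has 1 to 10 rows; each row shifts and turns the commanded pose from where the row before left it, along the tool's axes as they then stand; what a row does not reach is not made up. A row lasts 1/8 s, in which the tool goes at most 62.5 mm and 10.7 degrees, less where a joint would pass 70% of its speed; a pose out of reach is approached as far as the arm can. A call is refused whole if a number of a shift passes 6.25 or a number of a turn 0.188, either way. A call with a gripper value outside its range is refused whole. The fingers move at their own pace and stop on an object; "force" is the grip in N (left out, the last holds). Time passes only in rows, so rows that do not move let the fingers close. It gives the time, the measured TCP pose, the force, the opening and the grip force at its end, in the units of the state.
- ctrl.get_state(): the state, without advancing time (a new reading comes with each control period).
- ctrl.read_camera(name): name is "scene" or "side" or "wrist"; returns a dict with "img" (400x640x3 uint8, red, green, blue), "fx", "fy", "cx", "cy" (pixels), "R" (3x3) and "t" (3): a world point X has camera coordinates R X + t; the wrist camera has in their place "hand_eye" (4x4, takes a point from camera to tool coordinates, whose origin is the TCP and whose axes are the flange's). Camera axes: x right, y down, z forward; pixel columns grow to the right and rows downward; lengths in m; the calibration is good to about 2 mm. A picture is of the moment at which its call begins: read the wrist's pose just before it. There is no depth.
- ctrl.sign_off(): hands the job in; it is judged then, once.
The state is a dict: "time": time; "qpos": joint angles; "dq": joint speeds; "joint_efforts": joint torques, N m; "eef_pos": TCP position; "tcp_rot": TCP orientation; "contact_force": force on the tool from outside, world axes, zero at the start; "wrist_torque": the same for the moment, N m; "opening": opening from 0.0 (shut) to 1.0 (fully open); "finger_force": force on a finger pad.
Only numpy, scipy, OpenCV 4.12 (cv2) and the standard library are available. Lean on these libraries where they do the work, as an engineer would, in place of code of your own. Each camera call takes 0.05 s, during which the arm holds its last target. There are 200 camera calls.

### The job

Pick out the three round pill jars and stand each upright in the pulp nest whose pocket fits it: large jar in the large nest, medium in the medium, small in the small. Only when all three jars are seated, lift the tall tube out of its cooling block, where it must stay cold until then, and stand it in the narrowest nest. Set things down rather than dropping them, and leave the two rectangular cartons standing where they are.

Things in the scene. Friction and masses are not known exactly. Their poses are not given: they have to be found in the camera images.
- jar_large: The large round white plastic pill jar with a screw cap and paper label, loose, standing upright on the table: body diameter 58, overall height 92 (the cap, 2 mm smaller in radius, is the top 18 mm). Origin: centre of its underside; z points up through the cap.
- jar_medium: The medium round white plastic pill jar with a screw cap and paper label, loose, standing upright on the table: body diameter 46, overall height 78 (the cap, 2 mm smaller in radius, is the top 16 mm). Origin: centre of its underside; z points up through the cap.
- jar_small: The small round white plastic pill jar with a screw cap and paper label, loose, standing upright on the table: body diameter 34, overall height 64 (the cap, 2 mm smaller in radius, is the top 14 mm). Origin: centre of its underside; z points up through the cap.
- tube: Tall slim grey tablet tube, white cap, loose: diameter 22 (cap, the top 20 mm: 18), height 118. Origin: centre of its underside; z up through the cap. It starts standing in the central well (25 wide, 65 deep, floor 7 above the table) of a fixed finned aluminium cooling block, 78 x 78, 72 high: its top 53 mm stick out, and the block is centred on it.
- nest_large: Square cardboard-brown pulp nest fixed to the table, 92 x 92 and 26 high, with one round pocket in its centre, 66 in diameter and 22 deep (pocket floor 4 mm above the table), rim chamfered 4 mm; one of four of different sizes, the one for the large jar. Origin: centre of its underside, on the pocket's axis; z up.
- nest_medium: Square cardboard-brown pulp nest fixed to the table, 80 x 80 and 26 high, with one round pocket in its centre, 54 in diameter and 22 deep (pocket floor 4 mm above the table), rim chamfered 4 mm; one of four of different sizes, the one for the medium jar. Origin: centre of its underside, on the pocket's axis; z up.
- nest_small: Square cardboard-brown pulp nest fixed to the table, 68 x 68 and 26 high, with one round pocket in its centre, 42 in diameter and 22 deep (pocket floor 4 mm above the table), rim chamfered 4 mm; one of four of different sizes, the one for the small jar. Origin: centre of its underside, on the pocket's axis; z up.
- nest_narrow: Square cardboard-brown pulp nest fixed to the table, 56 x 56 and 26 high, with one round pocket in its centre, 30 in diameter and 22 deep (pocket floor 4 mm above the table), rim chamfered 4 mm; the narrowest of the four, the one for the tube. Origin: centre of its underside, on the pocket's axis; z up.
- carton_a: Bystander: loose white medicine carton with a blue band, 62 x 40 and 75 high, standing upright. Origin: centre of its underside; x along the 62 mm side.
- carton_b: Bystander: loose white medicine carton with a green band, 48 x 48 and 60 high, standing upright. Origin: centre of its underside.
There are look-alikes about, which are no part of the job. What is shaped like the jar_large but turquoise or yellow is not meant. What is shaped like the nest_medium but pink is not meant.

How it is judged:
On the way:
1. all three jars stand in their own nests while the tube is still in its cooling block (horizontal distance between jar_large and nest_large below 0.01 m and z of jar_large in the frame of nest_large below 0.01 m and angle between each of jar_large, jar_medium, jar_small's own z axis and vertical below 0.12 rad and horizontal distance between jar_medium and nest_medium below 0.01 m and z of jar_medium in the frame of nest_medium below 0.01 m and horizontal distance between jar_small and nest_small below 0.01 m and z of jar_small in the frame of nest_small below 0.01 m and distance of tube from where it was at the start of the episode below 0.02 m), for 0.2 s.
At the end, for the whole second after the job is handed in: Each jar stands in the pocket of its own nest and the tube in the narrowest (within 10 mm of the axis, underside under 10 mm above the nest's underside, tilt under 0.12 rad), released and at rest; both cartons upright (tilt under 0.15 rad) within 20 mm of their start (horizontal distance between jar_large and nest_large below 0.01 m and z of jar_large in the frame of nest_large below 0.01 m and angle between each of jar_large, jar_medium, jar_small, tube's own z axis and vertical below 0.12 rad and horizontal distance between jar_medium and nest_medium below 0.01 m and z of jar_medium in the frame of nest_medium below 0.01 m and horizontal distance between jar_small and nest_small below 0.01 m and z of jar_small in the frame of nest_small below 0.01 m and horizontal distance between tube and nest_narrow below 0.01 m and z of tube in the frame of nest_narrow below 0.01 m and linear speed of each of jar_large, jar_medium, jar_small, tube below 0.02 m/s and distance of each of carton_a, carton_b from where it was at the start of the episode below 0.02 m and angle between each of carton_a, carton_b's own z axis and vertical below 0.15 rad); the robot touches nothing.
It fails at once if a jar or the tube is dropped (falls free of the fingers faster than 0.7 m/s, some 25 mm) ((linear speed of jar_large above 0.7 m/s and contact force between the fingers and jar_large below 0.05 N) or (linear speed of jar_medium above 0.7 m/s and contact force between the fingers and jar_medium below 0.05 N) or (linear speed of jar_small above 0.7 m/s and contact force between the fingers and jar_small below 0.05 N) or (linear speed of tube above 0.7 m/s and contact force between the fingers and tube below 0.05 N)).
It fails at once if a carton is pushed more than 20 mm or tipped (distance of any of carton_a, carton_b from where it was at the start of the episode above 0.02 m or angle between any of carton_a, carton_b's own z axis and vertical above 0.3 rad).
It fails at once if the tube is out of its cooling block before all three jars are seated (distance of tube from where it was at the start of the episode above 0.04 m and (not (horizontal distance between jar_large and nest_large below 0.01 m and z of jar_large in the frame of nest_large below 0.01 m and angle between jar_large's own z axis and vertical below 0.12 rad) or not (horizontal distance between jar_medium and nest_medium below 0.01 m and z of jar_medium in the frame of nest_medium below 0.01 m and angle between jar_medium's own z axis and vertical below 0.12 rad) or not (horizontal distance between jar_small and nest_small below 0.01 m and z of jar_small in the frame of nest_small below 0.01 m and angle between jar_small's own z axis and vertical below 0.12 rad))).
It also fails if it takes over 118 s, if anything falls off the work surface, if the arm or the gripper's body presses on something with over 40 N, if the wrist force passes 120 N, or if a joint passes its speed limit or range.

## Working session

There is one attempt and no reset: what is moved stays moved. The work goes in short steps, Python scripts to look and compute and a tool call to move; the robot and the scene stay as the last step left them, time stands still between calls to the robot, and variables do not carry over. Pictures are saved under pics/ and viewed, at most 14 in all, crops included, and the job is handed in when it is done.

Besides the shell and the picture viewer there is one more tool, called after "Call:" by a JSON object that holds its "api" and its "payload". send_rows: Moves the arm, as the interface text tells. Its arguments: {"type":"object","properties":{"series":{"type":"array"},"force":{"type":"number"}},"required":["series"]}

```bash
mkdir -p pics; ls; cat > h.py <<'E'
import numpy as np, cv2
from plant import ctrl
E
python3 - <<'E'
from h import *
s=ctrl.get_state(); print(s)
for n in ("scene","side","wrist"):
    c=ctrl.read_camera(n); np.save(f"pics/{n}0.npy",c,allow_pickle=True)
    cv2.imwrite(f"pics/{n}0.png",c["img"][:,:,::-1])
    print(n,{k:v for k,v in c.items() if k!="img"})
E
```

```text
pics
{'time': 0.0, 'qpos': array([-1.47397294e+00,  2.87166332e-01,  1.57817810e+00,  1.00407724e-05,
        1.27862212e+00, -1.49977411e-01]), 'dq': array([-0.00131738, -0.00039894, -0.00107264,  0.00037685, -0.00120979,
       -0.00065536]), 'joint_efforts': array([-6.51746286e-04, -4.05982375e+01, -2.92625302e+01, -1.16554825e-04,
        5.89212039e-03, -3.42256314e-06]), 'eef_pos': array([ 0.16488555, -0.65386837,  0.22994615]), 'tcp_rot': array([ 9.92395307e-01,  1.23085925e-01,  3.63460652e-05, -1.18640261e-03]), 'contact_force': array([ 0.79636185,  0.5452275 , -0.20516038]), 'wrist_torque': array([0.01152005, 0.00171178, 0.04448274]), 'finger_force': 0.0, 'opening': 1.001089155251142}
scene {'fx': 384.4323001337381, 'fy': 384.4323001337381, 'cx': 324.43648976005244, 'cy': 198.81305280557928, 'R': array([[ 0.5568103 ,  0.83060029, -0.00808991],
       [ 0.60806837, -0.41422768, -0.67725053],
       [-0.56587555,  0.37218086, -0.735708  ]]), 't': array([-0.32626052, -0.34798783,  1.26715697])}
side {'fx': 479.5394222053779, 'fy': 479.5394222053779, 'cx': 324.60774142322896, 'cy': 198.58924112985378, 'R': array([[-0.89896048, -0.43799602,  0.00543536],
       [-0.22296727,  0.44687566, -0.86636467],
       [ 0.37703535, -0.78003951, -0.49938233]]), 't': array([0.53643615, 0.17884389, 0.9413693 ])}
wrist {'fx': 321.04545814954986, 'fy': 321.04545814954986, 'cx': 319.4739715283507, 'cy': 200.10161003503683, 'hand_eye': array([[ 9.99382122e-04, -9.62084836e-01, -2.72748545e-01,
         6.87280554e-02],
       [ 9.99998983e-01,  1.23892085e-03, -7.06019759e-04,
        -4.15882737e-04],
       [ 1.01716476e-03, -2.72747562e-01,  9.62085096e-01,
        -1.43236043e-01],
       [ 0.00000000e+00,  0.00000000e+00,  0.00000000e+00,
         1.00000000e+00]])}
```

View pics/scene0.png

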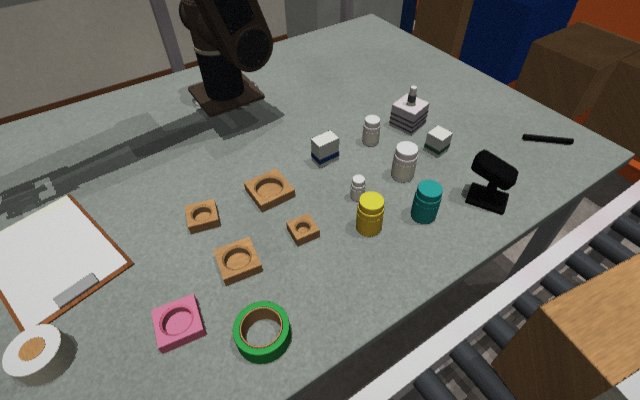

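View pics/side0.png

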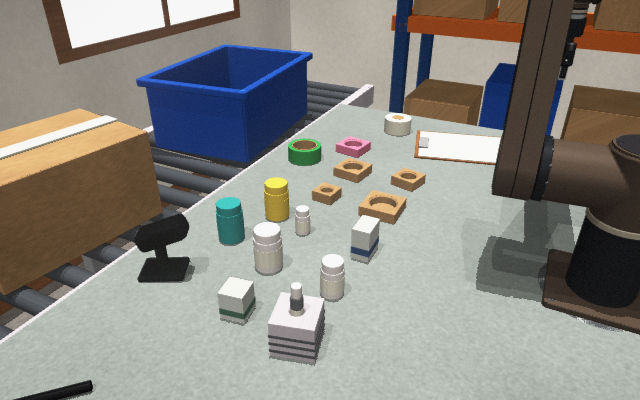

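Candidates in the scene image. Jars: white (405,161), (372,130) and (358,188), with look-alikes in yellow (370,214) and turquoise (426,201). Nests: brown (270,189), (238,260), (203,215) and (303,229), with a pink look-alike (178,322). I'll choose the white jars and brown nests by size and check them in zoomed crops.

```bash
python3 - <<'E'
from h import *
a=cv2.imread("pics/scene0.png");b=cv2.imread("pics/side0.png")
A=cv2.resize(a[80:230,300:460],None,fx=4,fy=4,interpolation=cv2.INTER_CUBIC)
cv2.imwrite("pics/c1.png",A)
B=cv2.resize(b[180:365,210:390],None,fx=3.2,fy=3.2,interpolation=cv2.INTER_CUBIC)
cv2.imwrite("pics/c2.png",B)
# brown nests
for n,im,box in (("scene",a,(150,340,160,300)),("side",b,(300,440,145,225))):
    hsv=cv2.cvtColor(im,cv2.COLOR_BGR2HSV)
    m=cv2.inRange(hsv,(8,90,60),(22,255,255)); M=np.zeros_like(m);x0,x1,y0,y1=box;M[y0:y1,x0:x1]=m[y0:y1,x0:x1]
    k,l,st,ce=cv2.connectedComponentsWithStats(M)
    for i in range(1,k):
        if st[i,4]>100: print(n,st[i],ce[i].round(1))
E
```

```text
scene [ 244  169   51   43 1307] [269.3 189.5]
scene [185 199  35  35 872] [202.  215.9]
scene [286 213  34  33 684] [302.9 229. ]
scene [ 214  237   49   49 1474] [237.6 260.7]
side [334 158  38  25 632] [352.3 169.6]
side [391 168  34  23 537] [407.7 178.9]
side [312 182  29  23 454] [326.2 193.1]
side [ 359  190   47   34 1043] [382.4 206.1]
```

View pics/c1.png

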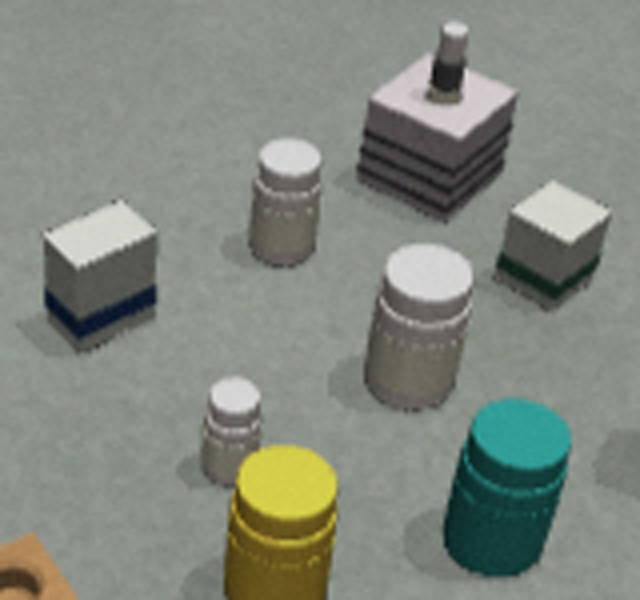

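View pics/c2.png

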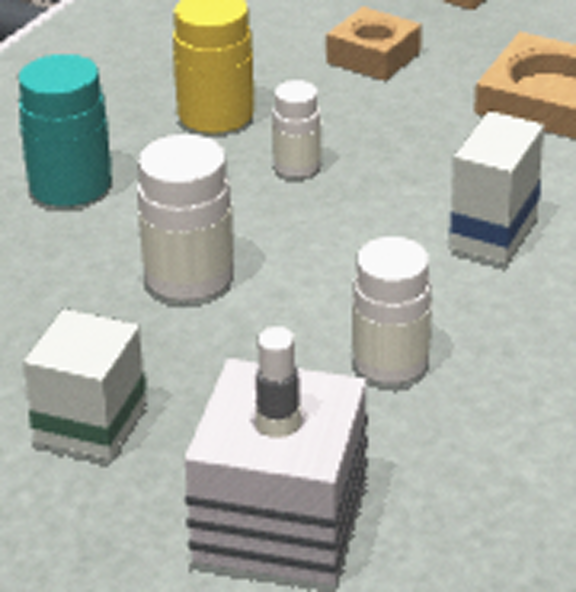

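The crops show the white large jar cap at scene crop (429,270), medium at (290,159), small at (235,395) and tube cap at (455,32). The cartons have plainly coloured bands, so these choices match the description.

```bash
cat >> h.py <<'E'
from scipy.optimize import minimize,least_squares
def load(n): return np.load(f"pics/{n}0.npy",allow_pickle=True).item()
def proj(c,X):
    p=(c["R"]@np.asarray(X,float).T).T+c["t"]
    return np.c_[c["fx"]*p[:,0]/p[:,2]+c["cx"],c["fy"]*p[:,1]/p[:,2]+c["cy"]]
def tri(obs):
    # obs: list of (cam, (u,v))
    f=lambda X:np.concatenate([proj(c,[X])[0]-uv for c,uv in obs])
    r=least_squares(f,[.5,0,.05]); return r.x,np.abs(r.fun).max()
def wristcam(s,c):
    from scipy.spatial.transform import Rotation as Ro
    T=np.eye(4);T[:3,:3]=Ro.from_quat(s["tcp_rot"]).as_matrix();T[:3,3]=s["eef_pos"]
    W=np.linalg.inv(T@c["hand_eye"]); c["R"]=W[:3,:3];c["t"]=W[:3,3];return c
E
python3 - <<'E'
from h import *
S=load("scene");D=load("side")
P=dict(large=((429,270),(182,160)),medium=((290,159),(393,259)),small=((235,395),(295,97)),tube=((455,32),(276,339)),ca=((101,233),(498,140)),cb=((555,212),(83,343)))
for k,(a,b) in P.items():
    X,e=tri([(S,(300+a[0]/4-.4,80+a[1]/4-.4)),(D,(210+b[0]/3.2-.3,180+b[1]/3.2-.3))]); print(k,X.round(4),round(e,2))
N=dict(n1=((269.3,189.5),(382.4,206.1)),n2=((202,215.9),(407.7,178.9)),n3=((302.9,229),(326.2,193.1)),n4=((237.6,260.7),(352.3,169.6)))
def hullmask(pts):
    m=np.zeros((1600,2560),np.uint8);cv2.fillConvexPoly(m,cv2.convexHull(np.round((pts+.5)*4-.5).astype(np.int32)),1);return m
masks={}
for n,c in (("S",S),("D",D)):
    hsv=cv2.cvtColor(c["img"],cv2.COLOR_RGB2HSV);masks[n]=cv2.connectedComponents(cv2.inRange(hsv,(8,90,60),(22,255,255)))[1]
for k,(a,b) in N.items():
    X,e=tri([(S,a),(D,b)])
    H=[]
    for n,c,p in (("S",S,a),("D",D,b)):
        l=masks[n];w=l[int(p[1])-8:int(p[1])+9,int(p[0])-12:int(p[0])+13].ravel();i=np.bincount(w[w>0]).argmax()
        ys,xs=np.nonzero(l==i);pts=np.concatenate([np.c_[xs+dx,ys+dy] for dx in(-.4,.4) for dy in (-.4,.4)]);H.append((c,hullmask(pts)))
    def cost(q):
        x,y,th,s=q;cs,sn=np.cos(th),np.sin(th);e=0
        C=np.array([[x+cs*i-sn*j,y+sn*i+cs*j,z] for i in(-s/2,s/2) for j in(-s/2,s/2) for z in (0,.026)])
        for c,h in H:
            m=hullmask(proj(c,C)); e+=(m!=h).sum()/h.sum()
        return e
    best=min((minimize(cost,[X[0],X[1],th,.075],method="Nelder-Mead",options=dict(initial_simplex=np.array([X[0],X[1],th,.075])+np.vstack([np.zeros(4),np.diag([.01,.01,.3,.01])]),maxiter=120)) for th in (0,.5,1.0)),key=lambda r:r.fun)
    print(k,X.round(4),round(e,2),best.x.round(4),round(best.fun,3))
E
```

```text
large [0.6175 0.2216 0.0903] 0.29
medium [0.4653 0.2368 0.0753] 0.12
small [0.6143 0.0791 0.0598] 0.5
tube [0.464  0.3774 0.1223] 0.19
ca [0.4583 0.0884 0.074 ] 0.27
cb [0.5956 0.3621 0.0584] 1.05
n1 [ 0.4831 -0.0948  0.0118] 0.05 [ 0.4827 -0.0945  1.5755  0.0916] 0.054
n2 [ 0.4708 -0.2648  0.0117] 0.23 [ 0.4709 -0.2639 -0.2412  0.0678] 0.064
n3 [ 0.636  -0.0912  0.0124] 0.23 [ 0.6359 -0.0915  1.474   0.0557] 0.07
n4 [ 0.6299 -0.2492  0.0115] 0.16 [ 0.6291 -0.2488  1.4219  0.0804] 0.058
```

Call:
{"api": "send_rows", "payload": {"series": [[[0,0,0,0,0,0.1235,1],[0,0,0,0,0,0.1235,1],[4.2,-4.2,0,0,0,0,1],[4.2,-4.2,0,0,0,0,1],[4.2,-4.2,0,0,0,0,1],[4.2,-4.2,0,0,0,0,1],[4.2,-4.2,0,0,0,0,1],[4.2,-4.2,0,0,0,0,1],[4.2,-4.2,0,0,0,0,1],[4.2,-4.2,0,0,0,0,1]]], "force": 40}}

```text
time: 1.4
eef_pos: [0.502, -0.3169, 0.2311]
tcp_rot: [1.0, -0.0, -0.0, -0.0]
contact_force: [-0.3, -0.4, 0.6]
opening: 1.001
finger_force: 0.0
```

```bash
python3 - <<'E'
from h import *
s=ctrl.get_state();print(s["time"],s["eef_pos"],s["tcp_rot"],s["qpos"])
S=load("scene");D=load("side")
for k,(a,b) in dict(yellow=((287,480),(212,15)),teal=((520,433),(62,80))).items():
    X,e=tri([(S,(300+a[0]/4-.4,80+a[1]/4-.4)),(D,(210+b[0]/3.2-.3,180+b[1]/3.2-.3))]); print(k,X.round(4),round(e,2))
E
```

```text
1.4 [ 0.50200183 -0.31694729  0.23112865] [ 9.99999985e-01 -1.50120489e-04 -7.78321838e-05 -2.09643362e-05] [-7.33918016e-01  1.09350870e-01  1.78252915e+00 -7.70392464e-05
  1.24985632e+00  8.37202860e-01]
yellow [0.7024 0.0441 0.0871] 0.26
teal [0.7462 0.171  0.0872] 0.2
```

Call:
{"api": "send_rows", "payload": {"series": [[[1.3,-5.6,-0.7,0,0,0,1],[1.3,-5.6,-0.7,0,0,0,1],[1.3,-5.6,-0.7,0,0,0,1],[0,0,0,0,0,0,1]]]}}

```text
time: 1.9
eef_pos: [0.5407, -0.1471, 0.2529]
tcp_rot: [1.0, 0.003, 0.001, -0.0]
contact_force: [0.9, -0.5, 0.0]
opening: 1.003
finger_force: 0.0
```

```bash
python3 - <<'E'
from h import *
s=ctrl.get_state();c=wristcam(s,ctrl.read_camera("wrist"));np.save("pics/w10.npy",c,allow_pickle=True)
im=c["img"][:,:,::-1].copy()
t=np.linspace(0,2*np.pi,60)
for x,y,r in ((.4827,-.0945,.037),(.4709,-.2639,.025),(.6359,-.0915,.019),(.6291,-.2488,.031)):
    for z,R in((.026,r),(.004,r-.004)):
        cv2.polylines(im,[np.round(proj(c,np.c_[x+R*np.cos(t),y+R*np.sin(t),0*t+z])*8).astype(int)],True,(0,0,255),1,shift=3)
for x,y,r,z in ((.6175,.2216,.027,.092),(.4653,.2368,.021,.078),(.6143,.0791,.015,.064),(.464,.3774,.009,.125)):
    cv2.polylines(im,[np.round(proj(c,np.c_[x+r*np.cos(t),y+r*np.sin(t),0*t+z])*8).astype(int)],True,(255,0,0),1,shift=3)
cv2.imwrite("pics/w1.png",cv2.resize(im,None,fx=1.25,fy=1.25,interpolation=cv2.INTER_CUBIC))
E
```

```text
(no output)
```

View pics/w1.png

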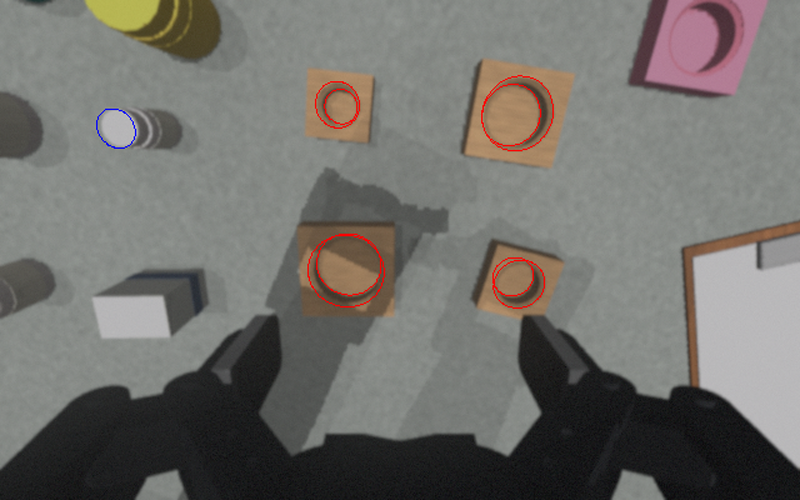

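The overlays match the nest pockets at (338,104), (516,112), (345,270) and (518,282), and the small jar cap at (117,128), to about 2 px. Next is the large jar.

Call:
{"api": "send_rows", "payload": {"series": [[[1.1,-5.27,0,0,0,0,1],[1.1,-5.27,0,0,0,0,1],[1.1,-5.27,0,0,0,0,1],[1.1,-5.27,0,0,0,0,1],[1.1,-5.27,0,0,0,0,1],[1.1,-5.27,0,0,0,0,1],[1.1,-5.27,0,0,0,0,1],[0,0,3,0,0,0,1],[0,0,3,0,0,0,1],[0,0,0,0,0,0,1]]]}}

```text
time: 3.2
eef_pos: [0.6155, 0.2165, 0.188]
tcp_rot: [1.0, -0.001, -0.004, 0.001]
contact_force: [-0.2, -0.4, -0.2]
opening: 1.001
finger_force: 0.0
```

Call:
{"api": "send_rows", "payload": {"series": [[[0.2,-0.5,3.2,0,0,0,1],[0,0,3.2,0,0,0,1],[0,0,3.2,0,0,0,1],[0,0,3.2,0,0,0,1],[0,0,2.4,0,0,0,1],[0,0,0,0,0,0,1]]]}}

```text
time: 3.95
eef_pos: [0.6186, 0.222, 0.0391]
tcp_rot: [1.0, -0.001, -0.002, 0.0]
contact_force: [0.4, 1.1, 0.1]
opening: 1.002
finger_force: 0.0
```

Centred; close, then lift.

Call:
{"api": "send_rows", "payload": {"series": [[[0,0,0.4,0,0,0,0.5],[0,0,0,0,0,0,0],[0,0,0,0,0,0,-0.5],[0,0,0,0,0,0,-1],[0,0,0,0,0,0,-1],[0,0,0,0,0,0,-1],[0,0,0,0,0,0,-1]]], "force": 40}}

```text
time: 4.82
eef_pos: [0.6208, 0.2233, 0.0385]
tcp_rot: [1.0, -0.0, 0.002, -0.0]
contact_force: [-0.2, -2.2, 5.9]
opening: 0.666
finger_force: 43.4
```

Call:
{"api": "send_rows", "payload": {"series": [[[0,0,-1,0,0,0,-1],[0,0,-2,0,0,0,-1],[0,0,-3,0,0,0,-1],[0,0,-3,0,0,0,-1],[0,0,-3,0,0,0,-1],[0,0,0,0,0,0,-1]]]}}

```text
time: 5.58
eef_pos: [0.621, 0.224, 0.1607]
tcp_rot: [1.0, 0.0, 0.004, -0.001]
contact_force: [-1.1, 0.6, -1.7]
opening: 0.666
finger_force: 43.0
```

Call:
{"api": "send_rows", "payload": {"series": [[[-0.8,2,0,0,0,0,-1],[-1.85,4.25,0,0,0,0,-1],[-1.85,4.25,0,0,0,0,-1],[-1.85,4.25,0,0,0,0,-1],[-1.85,4.25,0,0,0,0,-1],[-1.85,4.25,0,0,0,0,-1],[-1.85,4.25,0,0,0,0,-1],[-1.2,3,0,0,0,0,-1],[-0.6,1.3,0,0,0,0,-1],[0,0,0,0,0,0,-1]]]}}

```text
time: 6.82
eef_pos: [0.481, -0.095, 0.1553]
tcp_rot: [1.0, -0.001, -0.001, -0.001]
contact_force: [-0.1, 0.9, -2.0]
opening: 0.669
finger_force: 43.2
```

```bash
cat >> h.py <<'E'
def heldview(tag,boxes,k=3):
    out=[]
    for n,(x0,y0,w,h) in boxes.items():
        c=ctrl.read_camera(n);i=c["img"][y0:y0+h,x0:x0+w,::-1]
        out.append(cv2.resize(i,(w*k,h*k),interpolation=cv2.INTER_CUBIC))
    cv2.imwrite(f"pics/{tag}.png",np.hstack(out))
E
python3 - <<'E'
from h import *
s=ctrl.get_state();print(s["eef_pos"],s["tcp_rot"])
S=load("scene");D=load("side")
for c in(S,D):print(proj(c,[s["eef_pos"]]))
heldview("g1",{"scene":(210,90,120,130),"side":(310,110,130,130)})
E
```

```text
[ 0.48100443 -0.09495631  0.15528736] [ 9.99998886e-01 -1.08372933e-03 -8.58231063e-04 -5.62784377e-04]
[[261.4274375 143.6347611]]
[[387.36115118 153.44214453]]
```

View pics/g1.png

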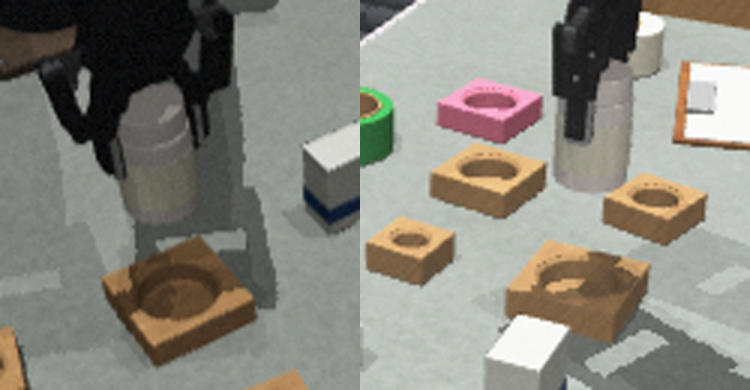

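The jar is held upright between the pads, with silhouette centre near u=263 in scene and 388 in side.

```bash
cat >> h.py <<'E'
def axis(us,ud,z,x0):
    S=load("scene");D=load("side")
    return least_squares(lambda q:[proj(S,[[q[0],q[1],z]])[0,0]-us,proj(D,[[q[0],q[1],z]])[0,0]-ud],x0).x
E
python3 - <<'E'
from h import *
# scene body edges at crop y~175: 122..196 ; side at y~150: 555..632
print(axis(210+159/3-.33,310+(593.5-360)/3-.33,.14,[.48,-.09]))
# bottom height: scene lowest 220 -> v, side lowest 190
S=load("scene");D=load("side")
for z in(.105,.11,.115,.12):
    t=np.linspace(0,6.28,90);P=np.c_[.48+.029*np.cos(t),-.095+.029*np.sin(t),0*t+z]
    print(z,proj(S,P)[:,1].max(),proj(D,P)[:,1].max(),"obs",90+221/3,110+190/3)
E
```

```text
[ 0.47878061 -0.09289232]
0.105 169.17867338566094 178.39441730638669 obs 163.66666666666669 173.33333333333334
0.11 167.53747215757002 176.48855647396462 obs 163.66666666666669 173.33333333333334
0.115 165.88216416723594 174.57415133945477 obs 163.66666666666669 173.33333333333334
0.12 164.21256674996766 172.65114431540493 obs 163.66666666666669 173.33333333333334
```

Call:
{"api": "send_rows", "payload": {"series": [[[0.3,0.15,2.5,0,0,0,-1],[0,0,2.5,0,0,0,-1],[0,0,2.2,0,0,0,-1],[0,0,1.2,0,0,0,-1],[0,0,0.6,0,0,0,-1],[0,0,0.6,0,0,0,-1],[0,0,0.4,0,0,0,-1],[0,0,0,0,0,0,-1]]]}}

```text
time: 7.92
eef_pos: [0.4851, -0.0962, 0.0564]
tcp_rot: [1.0, -0.0, 0.0, 0.0]
contact_force: [-0.3, -0.2, -1.3]
opening: 0.67
finger_force: 43.2
```

Call:
{"api": "send_rows", "payload": {"series": [[[0,0,0.4,0,0,0,-1],[0,0,0.4,0,0,0,-1],[0,0,0.4,0,0,0,-1],[0,0,0.2,0,0,0,-1],[0,0,0,0,0,0,-1]]]}}

```text
time: 8.55
eef_pos: [0.4851, -0.0962, 0.0425]
tcp_rot: [1.0, -0.0, -0.0, -0.0]
contact_force: [-1.2, 0.6, 0.9]
opening: 0.669
finger_force: 43.3
```

Call:
{"api": "send_rows", "payload": {"series": [[[0,0,0.15,0,0,0,-1],[0,0,0,0,0,0,-1],[0,0,0,0,0,0,0.5],[0,0,0,0,0,0,1],[0,0,0,0,0,0,1],[0,0,0,0,0,0,1],[0,0,0,0,0,0,1]]]}}

```text
time: 9.43
eef_pos: [0.485, -0.0962, 0.0407]
tcp_rot: [1.0, -0.0, -0.0, -0.0]
contact_force: [-0.1, 0.0, -0.2]
opening: 1.002
finger_force: 0.0
```

Call:
{"api": "send_rows", "payload": {"series": [[[0,0,-2,0,0,0,1],[0,0,-3,0,0,0,1],[0,0,-4,0,0,0,1],[0,0,-5,0,0,0,1],[0,-3,-3,0,0,0,1],[0,-5.5,0,0,0,0,1],[0,-5.5,0,0,0,0,1],[0,-5.5,0,0,0,0,1],[0,-5.5,0,0,0,0,1],[0,0,0,0,0,0,1]]]}}

```text
time: 10.68
eef_pos: [0.4844, 0.1569, 0.2107]
tcp_rot: [1.0, 0.003, -0.0, -0.0]
contact_force: [-0.0, 0.1, -0.7]
opening: 1.001
finger_force: 0.0
```

```bash
python3 - <<'E'
from h import *
heldview("g2",{"scene":(220,100,240,160),"side":(220,150,200,160)},k=1.8.__int__() if 0 else 1)
a=cv2.imread("pics/g2.png");cv2.imwrite("pics/g2.png",cv2.resize(a,None,fx=1.8,fy=1.8,interpolation=cv2.INTER_CUBIC))
E
```

```text
(no output)
```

View pics/g2.png

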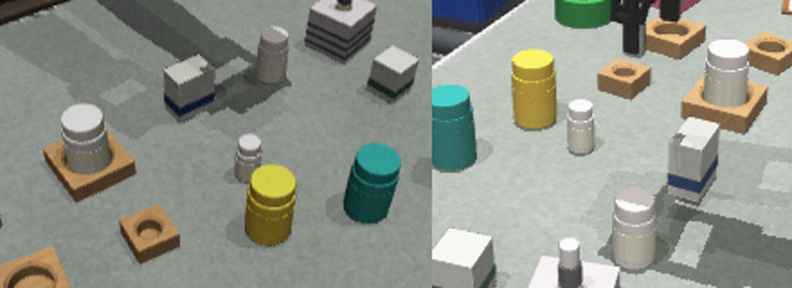

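The large jar stands in its nest at (85,135) in the scene crop, and both cartons are unmoved. Next is the medium jar.

Call:
{"api": "send_rows", "payload": {"series": [[[-0.9,-4,0,0,0,0,1],[-0.9,-4,0,0,0,0,1],[0,0,3,0,0,0,1],[0,0,3,0,0,0,1],[0,0,2,0,0,0,1],[0,0,0,0,0,0,1]]]}}

```text
time: 11.52
eef_pos: [0.4662, 0.232, 0.1289]
tcp_rot: [1.0, -0.001, -0.002, 0.001]
contact_force: [0.1, -0.3, 0.3]
opening: 0.999
finger_force: 0.0
```

Call:
{"api": "send_rows", "payload": {"series": [[[-0.1,-0.5,1.5,0,0,0,1],[0,0,2,0,0,0,1],[0,0,3,0,0,0,1],[0,0,2.5,0,0,0,1],[0,0,0.9,0,0,0,1],[0,0,0,0,0,0,1]]]}}

```text
time: 12.28
eef_pos: [0.4662, 0.2388, 0.0318]
tcp_rot: [1.0, -0.0, -0.0, 0.0]
contact_force: [0.7, 0.2, 0.2]
opening: 0.998
finger_force: 0.0
```

Call:
{"api": "send_rows", "payload": {"series": [[[0,0,0,0,0,0,0.3],[0,0,0,0,0,0,-0.2],[0,0,0,0,0,0,-0.5],[0,0,0,0,0,0,-1],[0,0,0,0,0,0,-1],[0,0,0,0,0,0,-1],[0,0,0,0,0,0,-1],[0,0,0,0,0,0,-1]]]}}

```text
time: 13.28
eef_pos: [0.4673, 0.239, 0.0332]
tcp_rot: [1.0, -0.0, 0.001, -0.0]
contact_force: [-0.8, -1.4, 6.8]
opening: 0.525
finger_force: 41.2
```

Call:
{"api": "send_rows", "payload": {"series": [[[0,0,-1,0,0,0,-1],[0,0,-2.5,0,0,0,-1],[0,0,-3.5,0,0,0,-1],[0,0,-3.5,0,0,0,-1],[0,0,-2.5,0,0,0,-1],[0.7,2,0,0,0,0,-1],[1.3,4,0,0,0,0,-1],[1.4,4.2,0,0,0,0,-1],[1.4,4.2,0,0,0,0,-1],[1.4,4.2,0,0,0,0,-1]]]}}

```text
time: 14.52
eef_pos: [0.5278, 0.0517, 0.1616]
tcp_rot: [1.0, -0.0, -0.0, -0.0]
contact_force: [0.4, 0.2, -0.7]
opening: 0.526
finger_force: 41.2
```

Call:
{"api": "send_rows", "payload": {"series": [[[1.4,4.2,0,0,0,0,-1],[1.4,4.2,0,0,0,0,-1],[1.4,4.2,0,0,0,0,-1],[1.4,4.2,0,0,0,0,-1],[1.4,4.2,0,0,0,0,-1],[1.4,4.2,0,0,0,0,-1],[1.3,4,0,0,0,0,-1],[0.3,1.2,0,0,0,0,-1],[0,0,0,0,0,0,-1]]]}}

```text
time: 15.65
eef_pos: [0.6275, -0.2512, 0.1612]
tcp_rot: [1.0, -0.001, -0.001, -0.001]
contact_force: [0.4, 0.3, -0.6]
opening: 0.53
finger_force: 41.2
```

```bash
python3 - <<'E'
from h import *
heldview("g3",{"scene":(170,120,130,160),"side":(290,80,130,160)})
E
```

```text
(no output)
```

View pics/g3.png

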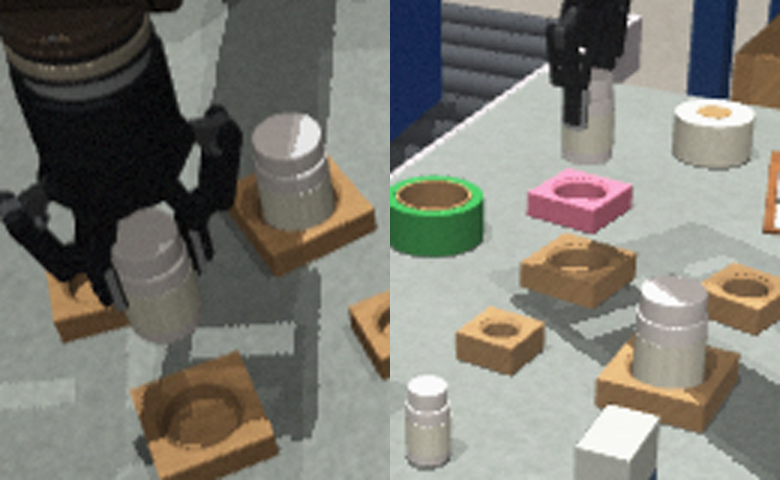

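The medium jar is held upright. Its underside centre is at about (165,313) in the scene crop and (587,150) in the side crop.

```bash
python3 - <<'E'
from h import *
S=load("scene");D=load("side")
a=(170+165/3-.33,120+313/3-.33);b=(290+197/3-.33,80+150/3-.33)
print(tri([(S,a),(D,b)]),axis(a[0],b[0],.128,[.63,-.25]))
print(proj(S,[[.625,-.251,.128]]),a,proj(D,[[.625,-.251,.128]]),b)
E
```

```text
(array([ 0.62658149, -0.2512967 ,  0.1325615 ]), np.float64(0.062745395751449)) [ 0.62713042 -0.25260186]
[[224.99403349 224.94227069]] (224.67, 224.0033333333333) [[355.82947099 131.33385675]] (355.3366666666667, 129.67)
```

Call:
{"api": "send_rows", "payload": {"series": [[[0.2,-0.2,2.5,0,0,0,-1],[0,0,3,0,0,0,-1],[0,0,2.2,0,0,0,-1],[0,0,1.2,0,0,0,-1],[0,0,0.8,0,0,0,-1],[0,0,0.6,0,0,0,-1],[0,0,0.4,0,0,0,-1],[0,0,0,0,0,0,-1]]]}}

```text
time: 16.75
eef_pos: [0.6301, -0.2493, 0.0549]
tcp_rot: [1.0, -0.0, 0.0, 0.0]
contact_force: [0.2, 0.6, -1.2]
opening: 0.526
finger_force: 41.2
```

Call:
{"api": "send_rows", "payload": {"series": [[[0,0,0.5,0,0,0,-1],[0,0,0.5,0,0,0,-1],[0,0,0.4,0,0,0,-1],[0,0,0.3,0,0,0,-1],[0,0,0,0,0,0,-1]]]}}

```text
time: 17.38
eef_pos: [0.63, -0.2492, 0.0377]
tcp_rot: [1.0, -0.0, -0.0, -0.0]
contact_force: [0.0, 0.1, -1.3]
opening: 0.526
finger_force: 41.2
```

Call:
{"api": "send_rows", "payload": {"series": [[[0,0,0.15,0,0,0,-1],[0,0,0,0,0,0,-1]]]}}

```text
time: 17.62
eef_pos: [0.6303, -0.2493, 0.0373]
tcp_rot: [1.0, -0.0, 0.0, 0.0]
contact_force: [-1.8, 0.7, 4.3]
opening: 0.525
finger_force: 41.6
```

Call:
{"api": "send_rows", "payload": {"series": [[[0,0,0,0,0,0,0.2],[0,0,0,0,0,0,1],[0,0,0,0,0,0,1],[0,0,0,0,0,0,1],[0,0,0,0,0,0,1],[0,0,-2,0,0,0,1],[0,0,-4,0,0,0,1],[0,0,-5,0,0,0,1],[0,0,-5,0,0,0,1],[0,-2,0,0,0,0,1]]]}}

```text
time: 18.88
eef_pos: [0.6332, -0.2317, 0.2053]
tcp_rot: [1.0, -0.001, 0.006, 0.004]
contact_force: [0.8, -0.2, -0.7]
opening: 1.003
finger_force: 0.0
```

Call:
{"api": "send_rows", "payload": {"series": [[[-0.25,-5.2,0,0,0,0,1],[-0.25,-5.2,0,0,0,0,1],[-0.25,-5.2,0,0,0,0,1],[-0.25,-5.2,0,0,0,0,1],[-0.25,-5.2,0,0,0,0,1],[-0.25,-5,0,0,0,0,1],[0,0,2,0,0,0,1],[0,0,2,0,0,0,1],[0,0,0,0,0,0,1]]]}}

```text
time: 20.0
eef_pos: [0.613, 0.0797, 0.1527]
tcp_rot: [1.0, -0.001, -0.003, 0.0]
contact_force: [-0.3, -0.3, 0.1]
opening: 1.003
finger_force: 0.0
```

Call:
{"api": "send_rows", "payload": {"series": [[[0.1,0,2.5,0,0,0,1],[0,0,3.5,0,0,0,1],[0,0,3.5,0,0,0,1],[0,0,2,0,0,0,1],[0,0,1,0,0,0,1],[0,0,0,0,0,0,1]]]}}

```text
time: 20.75
eef_pos: [0.6163, 0.0805, 0.0313]
tcp_rot: [1.0, -0.0, -0.0, -0.0]
contact_force: [-0.5, 0.5, 0.1]
opening: 0.998
finger_force: 0.0
```

Call:
{"api": "send_rows", "payload": {"series": [[[0,0,0,0,0,0,0.3],[0,0,0,0,0,0,-0.2],[0,0,0,0,0,0,-0.5],[0,0,0,0,0,0,-1],[0,0,0,0,0,0,-1],[0,0,0,0,0,0,-1],[0,0,0,0,0,0,-1],[0,0,0,0,0,0,-1]]], "force": 35}}

```text
time: 21.75
eef_pos: [0.617, 0.0808, 0.0325]
tcp_rot: [1.0, -0.0, 0.001, 0.0]
contact_force: [-0.5, -1.5, 5.7]
opening: 0.381
finger_force: 34.4
```

Grip is a bit high for the short jar. I'll reopen and regrip 7 mm lower.

Call:
{"api": "send_rows", "payload": {"series": [[[0,0,0,0,0,0,0],[0,0,0,0,0,0,0.3],[0,0,0,0,0,0,0.3],[0,0,0.4,0,0,0,0.3],[0,0,0.4,0,0,0,0.3],[0,0,0,0,0,0,-0.2],[0,0,0,0,0,0,-1],[0,0,0,0,0,0,-1],[0,0,0,0,0,0,-1],[0,0,0,0,0,0,-1]]]}}

```text
time: 23.0
eef_pos: [0.616, 0.0808, 0.0233]
tcp_rot: [1.0, -0.0, -0.0, -0.0]
contact_force: [-0.7, -0.0, -0.7]
opening: 0.385
finger_force: 34.8
```

Call:
{"api": "send_rows", "payload": {"series": [[[0,0,-1,0,0,0,-1],[0,0,-2.5,0,0,0,-1],[0,0,-3.5,0,0,0,-1],[0,0,-3.5,0,0,0,-1],[0,0,-2.5,0,0,0,-1],[-0.8,2,0,0,0,0,-1],[-1.7,4,0,0,0,0,-1],[-1.7,4,0,0,0,0,-1],[-1.7,4,0,0,0,0,-1],[-1.7,4,0,0,0,0,-1]]]}}

```text
time: 24.25
eef_pos: [0.5377, -0.101, 0.1516]
tcp_rot: [1.0, -0.0, -0.001, -0.0]
contact_force: [1.4, 0.4, -0.2]
opening: 0.384
finger_force: 34.9
```

Call:
{"api": "send_rows", "payload": {"series": [[[-1.7,4,0,0,0,0,-1],[-1.7,4,0,0,0,0,-1],[-1.7,4,0,0,0,0,-1],[-1.3,3.2,0,0,0,0,-1],[-0.5,1.3,0,0,0,0,-1],[0,0,0,0,0,0,-1]]]}}

```text
time: 25.0
eef_pos: [0.47, -0.2644, 0.1525]
tcp_rot: [1.0, -0.001, -0.001, -0.001]
contact_force: [0.5, 0.5, -0.4]
opening: 0.388
finger_force: 34.9
```

```bash
python3 - <<'E'
from h import *
heldview("g4",{"scene":(130,100,130,180),"side":(330,80,130,180)})
E
```

```text
(no output)
```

View pics/g4.png

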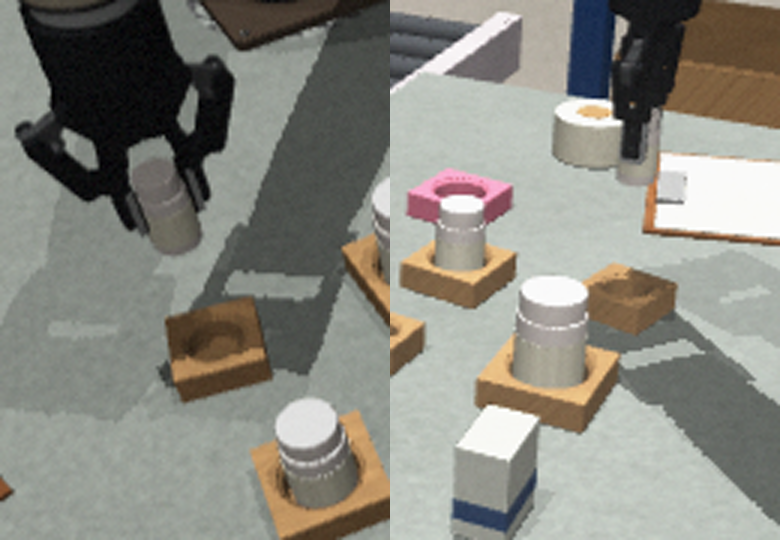

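The small jar is held with its underside at about (176,235) in the scene crop and (638,176) in the side crop. The medium jar is seated.

```bash
python3 - <<'E'
from h import *
S=load("scene");D=load("side")
a=(130+176/3-.33,100+235/3-.33);b=(330+248/3-.33,80+176/3-.33)
print(tri([(S,a),(D,b)]),axis(a[0],b[0],.129,[.47,-.26]))
E
```

```text
(array([ 0.46931863, -0.26356356,  0.13267728]), np.float64(0.23566862621009932)) [ 0.47011066 -0.26527207]
```

Call:
{"api": "send_rows", "payload": {"series": [[[0.1,0,2.5,0,0,0,-1],[0,0,3,0,0,0,-1],[0,0,2.5,0,0,0,-1],[0,0,1.2,0,0,0,-1],[0,0,0.7,0,0,0,-1],[0,0,0.5,0,0,0,-1],[0,0,0.4,0,0,0,-1],[0,0,0,0,0,0,-1]]]}}

```text
time: 26.1
eef_pos: [0.4721, -0.2643, 0.0455]
tcp_rot: [1.0, -0.0, 0.0, 0.0]
contact_force: [0.7, 0.1, -0.7]
opening: 0.387
finger_force: 34.9
```

Call:
{"api": "send_rows", "payload": {"series": [[[0,0,0.5,0,0,0,-1],[0,0,0.5,0,0,0,-1],[0,0,0.4,0,0,0,-1],[0,0,0.3,0,0,0,-1],[0,0,0.15,0,0,0,-1],[0,0,0,0,0,0,-1]]]}}

```text
time: 26.85
eef_pos: [0.4721, -0.2642, 0.027]
tcp_rot: [1.0, -0.0, 0.0, 0.0]
contact_force: [-0.2, 0.8, 0.2]
opening: 0.386
finger_force: 35.1
```

Call:
{"api": "send_rows", "payload": {"series": [[[0,0,0.1,0,0,0,-1],[0,0,0,0,0,0,0],[0,0,0,0,0,0,0.5],[0,0,0,0,0,0,1],[0,0,0,0,0,0,1],[0,0,0,0,0,0,1],[0,0,-2,0,0,0,1],[0,0,-4,0,0,0,1],[0,0,-5,0,0,0,1],[0,0,-5,0,0,0,1]]]}}

```text
time: 28.1
eef_pos: [0.4717, -0.264, 0.1871]
tcp_rot: [1.0, -0.0, -0.0, -0.0]
contact_force: [0.4, -0.7, 0.4]
opening: 1.006
finger_force: 0.0
```

Call:
{"api": "send_rows", "payload": {"series": [[[0.5,-3,-2,0,0,0,1],[0.5,-5,0,0,0,0,1],[0.5,-5,0,0,0,0,1],[0.5,-5,0,0,0,0,1],[0.5,-5,0,0,0,0,1],[0.5,-5,0,0,0,0,1],[0,-5,0,0,0,0,1],[0,-5,0,0,0,0,1],[0,-5,0,0,0,0,1],[0,0,0,0,0,0,1]]]}}

```text
time: 29.35
eef_pos: [0.5015, 0.1686, 0.2058]
tcp_rot: [1.0, 0.002, -0.0, -0.0]
contact_force: [0.7, -0.2, -0.1]
opening: 1.001
finger_force: 0.0
```

```bash
python3 - <<'E'
from h import *
heldview("g5",{"scene":(170,140,160,150),"side":(310,120,130,150)})
a=cv2.imread("pics/g5.png");cv2.imwrite("pics/g5.png",cv2.resize(a,None,fx=.9,fy=.9))
s=ctrl.get_state();c=wristcam(s,ctrl.read_camera("wrist"));im=c["img"][:,:,::-1].copy()
t=np.linspace(0,2*np.pi,60)
for x,y,r,z in ((.464,.3774,.009,.125),(.464,.3774,.0125,.072)):
    cv2.polylines(im,[np.round(proj(c,np.c_[x+r*np.cos(t),y+r*np.sin(t),0*t+z])*8).astype(int)],True,(255,0,0),1,shift=3)
cv2.imwrite("pics/w2.png",im)
E
```

```text
(no output)
```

View pics/g5.png

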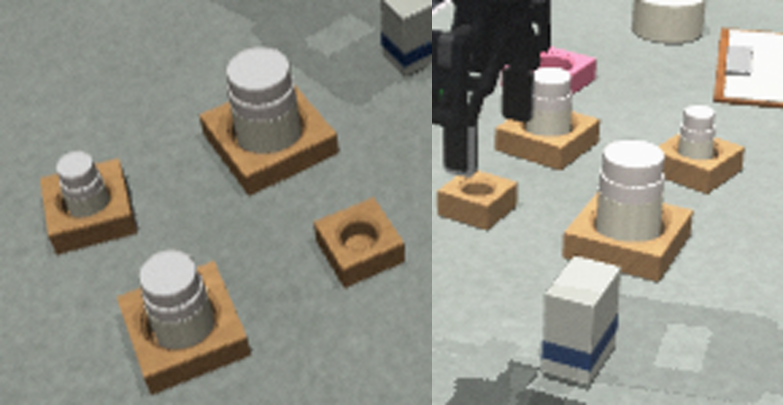

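View pics/w2.png

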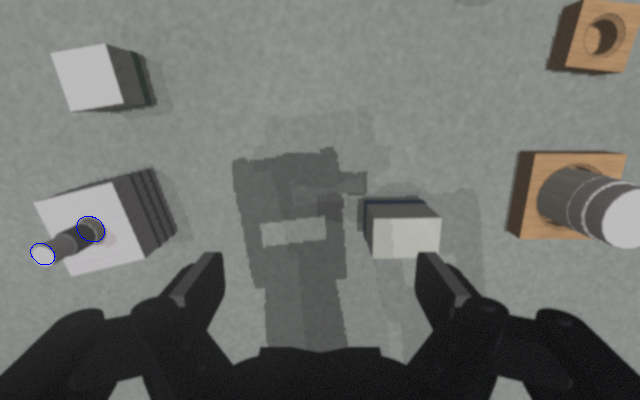

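All three jars stand in their nests, and the tube cap overlay at (42,254) fits. Next is the tube.

Call:
{"api": "send_rows", "payload": {"series": [[[-0.6,-3.5,0,0,0,0,1],[-0.7,-4,0,0,0,0,1],[-0.8,-4.5,0,0,0,0,1],[-0.8,-4.5,0,0,0,0,1],[-0.6,-3,0,0,0,0,1],[-0.2,-1.4,0,0,0,0,1],[0,0,0,0,0,0,1],[0,0,0,0,0,0,1]]]}}

```text
time: 30.5
eef_pos: [0.4657, 0.3735, 0.2057]
tcp_rot: [1.0, -0.001, -0.0, 0.0]
contact_force: [-0.5, 0.3, 0.0]
opening: 1.003
finger_force: 0.0
```

Call:
{"api": "send_rows", "payload": {"series": [[[-0.15,-0.4,1.5,0,0,0,1],[0,0,2.5,0,0,0,1],[0,0,3,0,0,0,1],[0,0,3,0,0,0,1],[0,0,2,0,0,0,1],[0,0,0.6,0,0,0,1],[0,0,0,0,0,0,1]]]}}

```text
time: 31.38
eef_pos: [0.4639, 0.3788, 0.0799]
tcp_rot: [1.0, -0.0, 0.0, -0.0]
contact_force: [0.1, -0.2, -0.0]
opening: 1.001
finger_force: 0.0
```

Call:
{"api": "send_rows", "payload": {"series": [[[0,0.1,0.2,0,0,0,0.5],[0,0,0,0,0,0,0],[0,0,0,0,0,0,-0.3],[0,0,0,0,0,0,-0.6],[0,0,0,0,0,0,-1],[0,0,0,0,0,0,-1],[0,0,0,0,0,0,-1],[0,0,0,0,0,0,-1],[0,0,0,0,0,0,-1]]], "force": 25}}

```text
time: 32.5
eef_pos: [0.464, 0.3779, 0.0783]
tcp_rot: [1.0, -0.0, 0.0, -0.0]
contact_force: [-0.4, -2.2, 5.8]
opening: 0.247
finger_force: 25.6
```

Call:
{"api": "send_rows", "payload": {"series": [[[0,0,-0.5,0,0,0,-1],[0,0,-1.5,0,0,0,-1],[0,0,-2,0,0,0,-1],[0,0,-2.5,0,0,0,-1],[0,0,-2.5,0,0,0,-1],[0,0,-2.5,0,0,0,-1],[0,0,-0.8,0,0,0,-1],[0,0,0,0,0,0,-1]]], "force": 40}}

```text
time: 33.5
eef_pos: [0.4638, 0.378, 0.2018]
tcp_rot: [1.0, -0.0, 0.001, -0.0]
contact_force: [-0.0, -0.0, -0.7]
opening: 0.243
finger_force: 39.2
```

Call:
{"api": "send_rows", "payload": {"series": [[[0.7,2,0,0,0,0,-1],[1.4,4,0,0,0,0,-1],[1.5,4,0,0,0,0,-1],[1.5,4,0,0,0,0,-1],[1.5,4,0,0,0,0,-1],[1.5,4,0,0,0,0,-1],[1.5,4,0,0,0,0,-1],[1.5,4,0,0,0,0,-1],[1.5,4,0,0,0,0,-1],[1.5,4,0,0,0,0,-1]]]}}

```text
time: 34.75
eef_pos: [0.6038, -0.0049, 0.1992]
tcp_rot: [1.0, -0.001, -0.001, -0.0]
contact_force: [1.2, -0.8, 0.1]
opening: 0.237
finger_force: 39.3
```

Call:
{"api": "send_rows", "payload": {"series": [[[1.5,4,0,0,0,0,-1],[1.2,3,0,0,0,0,-1],[0.4,1.5,0,0,0,0,-1],[0,0,0,0,0,0,-1],[0,0,0,0,0,0,-1]]]}}

```text
time: 35.38
eef_pos: [0.6349, -0.0863, 0.2004]
tcp_rot: [1.0, 0.0, -0.001, -0.0]
contact_force: [0.4, 0.6, -0.8]
opening: 0.246
finger_force: 39.3
```

```bash
python3 - <<'E'
from h import *
heldview("g6",{"scene":(240,110,120,150),"side":(260,90,130,150)})
E
```

```text
(no output)
```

View pics/g6.png

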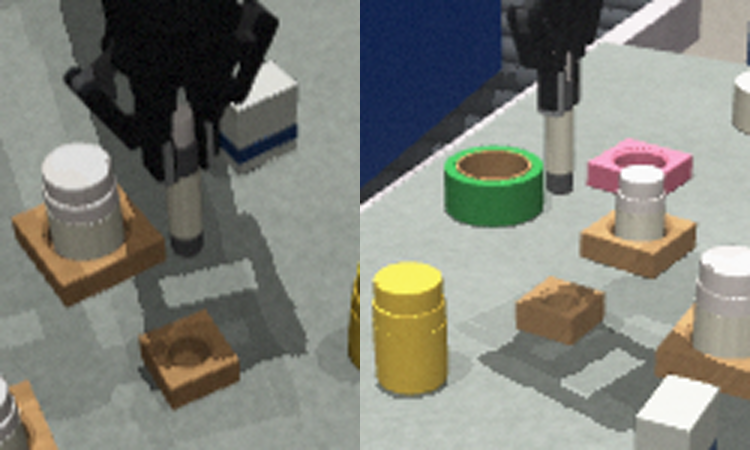

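The tube is held plumb, with its underside at (187,244) in the scene crop and (560,187) in the side crop.

```bash
python3 - <<'E'
from h import *
S=load("scene");D=load("side")
a=(240+187/3-.33,110+244/3-.33);b=(260+200/3-.33,90+187/3-.33)
print(tri([(S,a),(D,b)]),axis(a[0],b[0],.127,[.63,-.09]))
E
```

```text
(array([ 0.6343838 , -0.08580692,  0.13152067]), np.float64(0.07598316693702145)) [ 0.63491196 -0.08654447]
```

Call:
{"api": "send_rows", "payload": {"series": [[[0.1,0.5,1.5,0,0,0,-1],[0,0,2.5,0,0,0,-1],[0,0,2.5,0,0,0,-1],[0,0,1.8,0,0,0,-1],[0,0,1,0,0,0,-1],[0,0,0.5,0,0,0,-1],[0,0,0,0,0,0,-1]]]}}

```text
time: 36.35
eef_pos: [0.6368, -0.0923, 0.1031]
tcp_rot: [1.0, -0.0, 0.0, 0.0]
contact_force: [0.5, -0.4, -0.6]
opening: 0.244
finger_force: 39.3
```

Call:
{"api": "send_rows", "payload": {"series": [[[-0.05,-0.05,0.6,0,0,0,-1],[0,0,0.6,0,0,0,-1],[0,0,0.5,0,0,0,-1],[0,0,0.4,0,0,0,-1],[0,0,0.3,0,0,0,-1],[0,0,0.2,0,0,0,-1],[0,0,0,0,0,0,-1]]]}}

```text
time: 37.22
eef_pos: [0.636, -0.0917, 0.0767]
tcp_rot: [1.0, -0.0, -0.0, -0.0]
contact_force: [0.5, -0.7, -0.1]
opening: 0.25
finger_force: 39.3
```

Call:
{"api": "send_rows", "payload": {"series": [[[0,0,0.15,0,0,0,-1],[0,0,0.15,0,0,0,-1],[0,0,0,0,0,0,-1]]]}}

```text
time: 37.6
eef_pos: [0.6368, -0.0919, 0.0754]
tcp_rot: [1.0, -0.0, 0.001, 0.0]
contact_force: [-0.7, -0.5, 6.1]
opening: 0.243
finger_force: 39.9
```

Contact felt. Release slowly and rise.

Call:
{"api": "send_rows", "payload": {"series": [[[0,0,0,0,0,0,-0.3],[0,0,0,0,0,0,0.1],[0,0,0,0,0,0,0.5],[0,0,0,0,0,0,1],[0,0,0,0,0,0,1],[0,0,0,0,0,0,1],[0,0,-2,0,0,0,1],[0,0,-4,0,0,0,1],[0,0,-5,0,0,0,1],[0,0,-4,0,0,0,1]]]}}

```text
time: 38.85
eef_pos: [0.6367, -0.0919, 0.2282]
tcp_rot: [1.0, -0.0, 0.002, 0.001]
contact_force: [0.2, 0.9, -0.6]
opening: 1.005
finger_force: 0.0
```

Call:
{"api": "send_rows", "payload": {"series": [[[0,-5,0,0,0,0,1],[0,-5,0,0,0,0,1],[0,-5,0,0,0,0,1],[0,-5,0,0,0,0,1],[0,0,0,0,0,0,1],[0,0,0,0,0,0,1]]]}}

```text
time: 39.6
eef_pos: [0.6363, 0.1081, 0.2251]
tcp_rot: [1.0, 0.0, 0.001, 0.0]
contact_force: [0.3, -0.1, 0.1]
opening: 0.996
finger_force: 0.0
```

```bash
python3 - <<'E'
from h import *
heldview("g7",{"scene":(180,100,280,200),"side":(210,130,230,200)},k=1)
a=cv2.imread("pics/g7.png");cv2.imwrite("pics/g7.png",cv2.resize(a,None,fx=1.56,fy=1.56,interpolation=cv2.INTER_CUBIC))
E
```

```text
(no output)
```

View pics/g7.png

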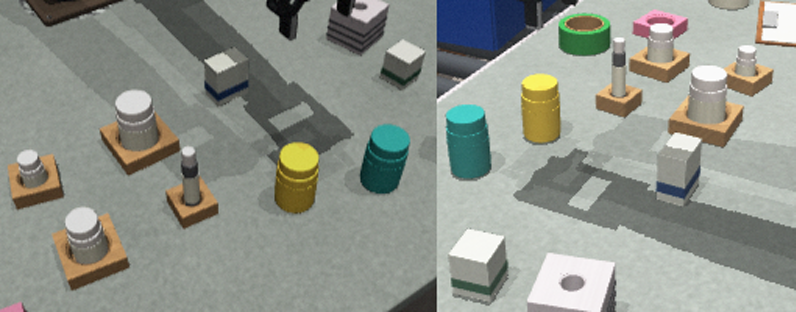

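The tube stands upright in the narrow nest, at (190,185) in the left crop. All three jars are seated, both cartons are still standing, and the gripper is clear.

```bash
python3 -c "
from plant import ctrl
print(ctrl.sign_off())"
```

```text
the job is handed in; nothing more can be done
None
```

The job is handed in at about 40 s of the 118 s allowed: the final pictures show all three jars and then the tube standing in their own nests, with both cartons untouched; the sign-off returned no verdict.

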